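# Stand the tall gas cartridge upright on the balance

## Robot

A 6-joint arm with a two-finger parallel gripper is mounted at the origin on the work surface. World frame = base frame: x ahead of the robot, y to its left, z up, the work surface at z = 0. Lengths are in m, angles in degrees, forces in N, time in s.
With the tool pointing down it reaches from about 0.4 to 0.825 m from the base axis. Payload 7 kg.
Tool frame: the origin (TCP) lies midway between the tips of the shut fingers; the grasp point (between the pads) lies 19 mm behind it; z points along the fingers, y is the line along which they close (so a half turn about z gives the same grasp; the last joint's range is limited). The gripper opens to 88 mm and grips with 3 to 60 N. Pads are 19 mm wide; open, the fingers measure 130 mm over their backs; the gripper's body (78 mm by 193 mm) begins 47 mm behind the grasp point.
Start: joints at [89.903, 20.546, 0.682, 0, -70.136, -16.507], TCP at [0.193, 0.647, 0.227] pointing down, gripper open.
Joint ranges: [-176.03, 176.03], [-82.01, 121.73], [-58.28, 71.71], [-173.87, 95.51], [-174.79, -0.11], [-173.66, 173.66]. Speed limits (degrees/s): [136.94, 136.94, 172.46, 180, 180, 180].

## Interface

Orientations are given as [roll, pitch, yaw] about the fixed x, y, z axes, in that order (R = Rz(yaw) Ry(pitch) Rx(roll)).
In Python, from plant import r, eyes, workorder gives the robot as it stands.
- The arm moves only by the tool step_arm, never from a script. Its argument "plan" is a list of rows, each a list of 5 numbers: the shift along the tool's x, y, z each as a share of 25 cm, from -1 to 1, then the turn about the tool's z as a share of 60 degrees, from -1 to 1, then the finger opening in mm, from 0 to 87.6. In form: [[x, y, z, turn, jaw], ...]. A call has 1 to 12 rows; each row is the pose to reach, as a shift and turn from the pose commanded when the call began, along the tool's axes at that moment; what a row does not reach only later rows make up. A row lasts 1/12 s, in which the tool goes at most 41.7 mm and 7.16 degrees, less where a joint would pass 70% of its speed; a pose out of reach is approached as far as the arm can. A call with a number of a shift or a turn outside -1 to 1 is refused whole. A call with a gripper value outside its range is refused whole. The fingers move at their own pace and stop on an object; "newtons" is the grip in N (left out, the last holds). Time passes only in rows, so rows that repeat a pose let the fingers close. It gives the time, the measured TCP pose, the force, the opening and the grip force at its end, in the units of the state.
- r.get_state(): the state, without advancing time (a new reading comes with each control period).
- eyes.capture(name): name is "side" or "top" or "wrist"; returns the picture (420x560x3 uint8, red, green, blue); there is no depth.
- eyes.camera_model(name): a dict with "fov_y" (degrees; the focal length in pixels is half the picture's height over the tangent of half this angle, whatever the lens; pixels are square), "cx", "cy" (the principal point, pixels), "k1" (the pictures are not rectified: a ray, as slopes to the right and down, at radius r is drawn at 1 + k1 r^2 times it, then the intrinsics apply), "world_to_cam" (4x4, takes a point from world to camera coordinates); the wrist camera has in their place "hand_eye" (4x4, takes a point from camera to tool coordinates, whose origin is the TCP and whose axes are the flange's). Camera axes: x right, y up, looking along -z (the intrinsics and any distortion apply to the point x, -y, -z); pixel columns grow to the right and rows downward; lengths in m; the calibration is good to about 2 mm. A picture is of the moment at which its call begins: read the wrist's pose just before it. camera_model takes no time and is no camera call.
- workorder.close_job(): hands the job in; it is judged then, once.
The state is a dict: "time_s": time; "joints": joint angles; "qd": joint speeds; "joint_torque": joint torques, N m; "tcp_pos": TCP position; "eef_rot": TCP orientation; "contact_force": force on the tool from outside, world axes, zero at the start; "moment": the same for the moment, N m; "gripper_width": finger opening in m; "gripper_force": force on a finger pad.
Only numpy, scipy, OpenCV 4.12 (cv2) and the standard library are available. Lean on these libraries where they do the work, as an engineer would, in place of code of your own. Each camera call takes 0.05 s, during which the arm holds its last target. There are 200 camera calls.

## Task

Take the tall gas cartridge, the one with the narrow foot, out of its sloped cradle and stand it upright on its foot in the middle of the balance pan so that it can be weighed. Set it down gently without dropping it, let go and see that it stays standing there without wobbling. Leave the short cartridge where it is in its bay.

Things in the scene. Friction and masses are not known exactly. Their poses are not given: they have to be found in the camera images.
- tall_cartridge: bare aluminium cylinder with a paper band, 165 mm long; body 34 mm across from 16 to 149 mm above the foot, narrow flat foot 28 mm across, nozzle 20 mm across on the top 10 mm. 0.2 to 0.4 kg. Origin: centre of the foot's underside; z: axis from foot to nozzle. Starts in one of the cradle's two bays, foot on its ledge, leaning 35 degrees from vertical; its upper 70 mm stand clear of the trough
- short_cartridge: the same sort of bare aluminium cylinder but only 115 mm long, 34 mm across down to a full-width flat foot; 0.2 kg. Origin at the centre of the foot's underside, z along its axis to its nozzle. It lies in the other bay at the same lean and is to be left there
- cradle: sloped holder fixed to the bench: base plate 150 x 200 x 10 mm with two grey V-troughs 110 mm apart. Origin: centre of its underside, z up, y across the bays. A foot rests at x = 40, y = +55 or -55, z = 35 mm; the cartridge leans from there to -x, nozzle up. The troughs lie under it from 10 to 95 mm up from its foot, open above and to +x: it comes out freely straight up
- balance: white laboratory balance fixed to the bench, 200 x 190 mm and 44 mm high, with a round flat steel pan 120 mm across, its top 58 mm above the bench; the pan does not sink. Origin at bench level right under the pan's centre, z up; the housing reaches 120 mm to the display side (-x) and 80 mm to the other

How it is judged:
By the outcome, as a careful person would: the job done as asked, in the order asked, and still so for the second after the job is handed in, with the robot touching nothing.
It also fails if it takes over 48 s, if anything falls off the work surface, if the arm or the gripper's body presses on something with over 40 N, if the wrist force passes 120 N, or if a joint passes its speed limit or range.

## Working session

There is one attempt and no reset: what is moved stays moved. The work goes in short steps, Python scripts to look and compute and a tool call to move; the robot and the scene stay as the last step left them, time stands still between calls to the robot, and variables do not carry over. Pictures are saved under pics/ and viewed, at most 10 in all, crops included, and the job is handed in when it is done.

Besides the shell and the picture viewer there is one more tool, called as name(argument=value, ...), one argument or row to a line, values as JSON. step_arm: Moves the arm, as the interface text tells. Its arguments: {"type":"object","properties":{"plan":{"type":"array"},"newtons":{"type":"number"}},"required":["plan"]}

```bash
mkdir -p pics && ls && python3 - <<'E'
from plant import r, eyes, workorder
import cv2
print(r.get_state())
for n in ("side","top","wrist"):
    print(n, eyes.camera_model(n))
for n in ("side","top"):
    cv2.imwrite(f"pics/{n}0.png", eyes.capture(n)[:,:,::-1])
E
```

```text
pics
{'time_s': 0.0, 'joints': array([ 8.99018119e+01,  2.05900299e+01,  6.35852642e-01, -1.62930893e-02,
       -7.01359937e+01, -1.65062974e+01]), 'qd': array([ 0.04087191,  0.0129176 , -0.06609398,  0.07153089, -0.0960629 ,
       -0.01657906]), 'joint_torque': array([ 1.72301275e-04, -5.82718384e+01,  2.93053293e+01,  6.99734464e+00,
        6.72531605e-03, -1.66050236e-04]), 'tcp_pos': array([0.1928069 , 0.64639508, 0.22566638]), 'eef_rot': array([ 1.79909193e+02, -1.09358277e-02, -1.66100252e+01]), 'contact_force': array([ 0.15712544,  0.93013844, -0.0541148 ]), 'moment': array([-0.00593391, -0.02960997,  0.00422334]), 'gripper_force': 0.0, 'gripper_width': 0.08735471285465188}
side {'fov_y': 48.010797156822875, 'cx': 285.2826653618467, 'cy': 206.90791248934522, 'k1': -0.16547939899017697, 'world_to_cam': array([[ 0.9967117 , -0.07752992, -0.0235562 , -0.58415625],
       [ 0.05841855,  0.48609024,  0.87195387, -0.08078007],
       [-0.05615207, -0.87046275,  0.48902101, -0.98792675],
       [ 0.        ,  0.        ,  0.        ,  1.        ]])}
top {'fov_y': 50.99048083152803, 'cx': 275.69370571875464, 'cy': 214.15551448049578, 'k1': -0.008304852831587892, 'world_to_cam': array([[-0.01907994, -0.99952045,  0.02438903,  0.02318676],
       [ 0.99277392, -0.01604938,  0.11892169, -0.60289983],
       [-0.11847323,  0.02648181,  0.99260405, -0.84485395],
       [ 0.        ,  0.        ,  0.        ,  1.        ]])}
wrist {'fov_y': 59.69284605765568, 'cx': 282.25428511425827, 'cy': 211.57235798639695, 'k1': -0.02753769896563076, 'hand_eye': array([[ 1.38177601e-03,  9.55723042e-01,  2.94264434e-01,
         7.88604720e-02],
       [ 9.99998361e-01, -9.76402912e-04, -1.52448930e-03,
         3.50741144e-04],
       [-1.16966890e-03,  2.94266059e-01, -9.55722825e-01,
        -1.58264001e-01],
       [ 0.00000000e+00,  0.00000000e+00,  0.00000000e+00,
         1.00000000e+00]])}
```

View pics/side0.png

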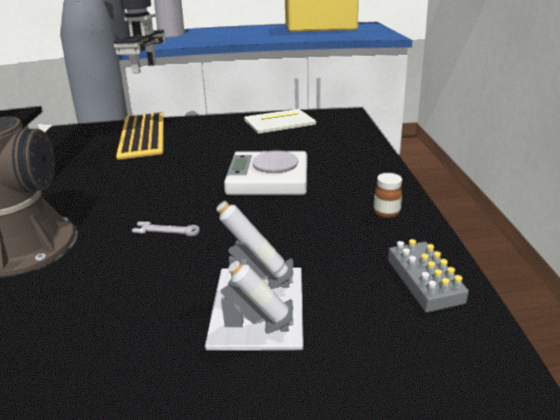

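View pics/top0.png

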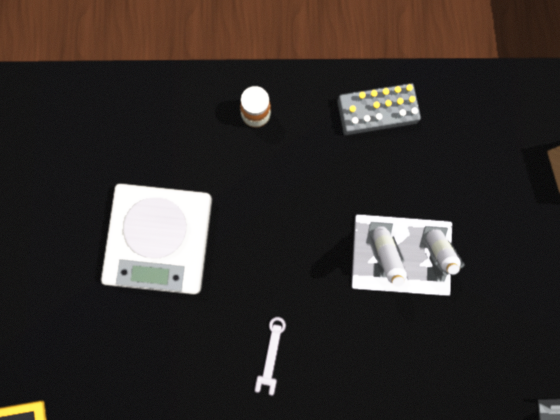

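The tall cartridge is in the rear bay (+y): nozzle at side (224,208) and top (399,283). The cradle plate corners in the top view are about (355,216), (452,222), (449,294) and (352,290). The pan is centred at top (155,228) and side (275,161), with the display towards the robot.

```bash
cat > h.py <<'E'
import numpy as np, cv2
from scipy.spatial.transform import Rotation as Ro
from plant import r, eyes, workorder
def cam(n, st=None):
    m=eyes.camera_model(n)
    if n=="wrist":
        T=np.eye(4);T[:3,:3]=Ro.from_euler('xyz',st['eef_rot'],degrees=True).as_matrix();T[:3,3]=st['tcp_pos']
        C=T@m['hand_eye']
    else: C=np.linalg.inv(m['world_to_cam'])
    f=210/np.tan(np.radians(m['fov_y']/2))
    return m,C,f
def ray(n,p,st=None):
    m,C,f=cam(n,st)
    K=np.array([[f,0,m['cx']],[0,f,m['cy']],[0,0,1]])
    u=np.array(p,float)-[m['cx'],m['cy']];u/=f
    s=u.copy()
    for _ in range(20): s=u/(1+m['k1']*(s@s))
    d=C[:3,:3]@np.array([s[0],-s[1],-1]);return C[:3,3],d/np.linalg.norm(d)
def onz(n,p,z,st=None):
    o,d=ray(n,p,st);return o+d*(z-o[2])/d[2]
def proj(n,P,st=None):
    m,C,f=cam(n,st);c=np.linalg.inv(C)@np.append(P,1)
    s=np.array([c[0],-c[1]])/-c[2];s=s*(1+m['k1']*(s@s));return s*f+[m['cx'],m['cy']]
def tri(a,b):
    (o1,d1),(o2,d2)=a,b
    t=np.linalg.lstsq(np.c_[d1,-d2],o2-o1,rcond=None)[0]
    p,q=o1+t[0]*d1,o2+t[1]*d2
    return (p+q)/2,np.linalg.norm(p-q)
E
python3 - <<'E'
from h import *
np.set_printoptions(precision=4,suppress=True)
c=[onz("top",p,.01) for p in [(355,216),(452,222),(449,294),(352,290)]];print(np.array(c),np.mean(c,0))
c=[onz("side",p,.01) for p in [(218,269),(301,269),(303,346),(208,346)]];print(np.array(c),np.mean(c,0))
print("pan",onz("top",(155,228),.058),onz("side",(275,161),.058))
print("bal corners",[onz("top",p,.044) for p in [(115,185),(211,193),(199,293),(103,285)]])
print("noz",tri(ray("top",(399,281)),ray("side",(223,207))))
big=lambda n,x,y,w,h,k:cv2.resize(eyes.capture(n)[y:y+h,x:x+w,::-1],None,fx=k,fy=k,interpolation=cv2.INTER_CUBIC)
a=big("top",340,200,130,110,4);b=big("top",90,170,130,140,4);cc=big("side",195,190,130,165,3)
H=600;W=800
im=np.zeros((500,800,3),np.uint8);im[:440,:400]=a[:,:400];im[:495,400:790]=cc;cv2.imwrite("pics/crop1.png",im)
E
```

```text
[[ 0.5998 -0.152   0.01  ]
 [ 0.584  -0.3541  0.01  ]
 [ 0.4368 -0.3381  0.01  ]
 [ 0.449  -0.1398  0.01  ]] [ 0.5174 -0.246   0.01  ]
[[ 0.448  -0.1458  0.01  ]
 [ 0.6031 -0.1622  0.01  ]
 [ 0.5856 -0.3567  0.01  ]
 [ 0.4407 -0.3434  0.01  ]] [ 0.5193 -0.2521  0.01  ]
pan [0.5774 0.2466 0.058 ] [0.5793 0.2321 0.058 ]
bal corners [array([0.6655, 0.33  , 0.044 ]), array([0.6466, 0.1404, 0.044 ]), array([0.4512, 0.1639, 0.044 ]), array([0.4701, 0.3484, 0.044 ])]
noz (array([ 0.4721, -0.1893,  0.1663]), np.float64(0.0021899344343811527))
```

View pics/crop1.png

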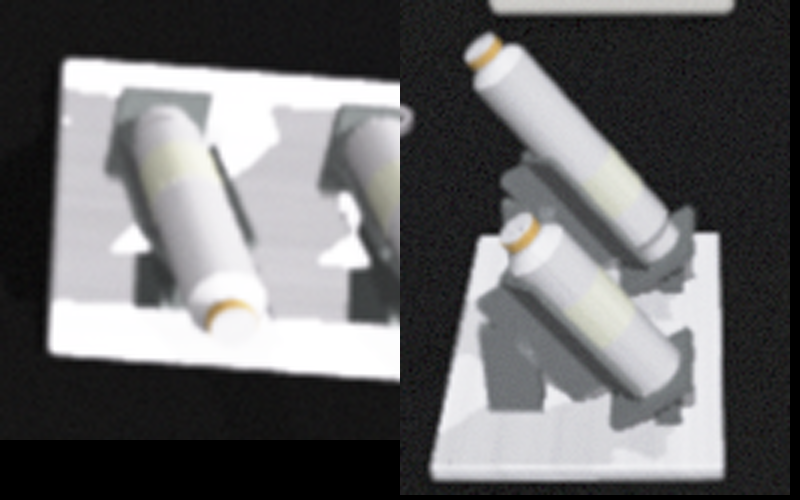

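step_arm(
  plan=[
    [1,1,-0.1,-0.193,87],
    [1,1,-0.1,-0.193,87],
    [1,1,-0.1,-0.193,87],
    [1,1,-0.1,-0.193,87],
    [1,1,-0.1,-0.193,87],
    [1,1,-0.1,-0.193,87],
    [1,1,-0.1,-0.193,87],
    [1,1,-0.1,-0.193,87],
    [1,1,-0.1,-0.193,87],
    [1,1,-0.1,-0.193,87],
  ],
)

```text
time_s: 1.08
tcp_pos: [0.3623, 0.3325, 0.2524]
eef_rot: [-179.9, -0.0, -5.2]
contact_force: [1.1, -0.2, 0.7]
gripper_width: 0.0872
gripper_force: 0.0
```

step_arm(
  plan=[
    [0.36,1,0,0,87],
    [0.36,1,0,0,87],
    [0.36,1,0,0,87],
    [0.36,1,0,0,87],
    [0.36,1,0,0,87],
    [0.36,1,0,0,87],
    [0.36,1,0,0,87],
  ],
)

```text
time_s: 1.67
tcp_pos: [0.4288, 0.0755, 0.2518]
eef_rot: [180.0, -0.0, -5.1]
contact_force: [0.0, 0.9, -0.0]
gripper_width: 0.0869
gripper_force: 0.0
```

step_arm(
  plan=[
    [0.33,1,0,0,87],
    [0.33,1,0,0,87],
    [0.33,1,0,0,87],
    [0.33,1,0,0,87],
    [0.33,1,0,0,87],
    [0.33,1,0,0,87],
    [0.33,1,0,0,87],
    [0.33,1,0,0,87],
  ],
)

```text
time_s: 2.33
tcp_pos: [0.4894, -0.1802, 0.2507]
eef_rot: [180.0, 0.1, -5.2]
contact_force: [-0.5, 0.3, 0.9]
gripper_width: 0.087
gripper_force: 0.0
```

```bash
python3 - <<'E'
from h import *
np.set_printoptions(precision=4,suppress=True)
st=r.get_state();im=eyes.capture("wrist")[:,:,::-1].copy()
print(st['time_s'],st['tcp_pos'],st['eef_rot'])
np.save("st1.npy",np.r_[st['tcp_pos'],st['eef_rot']])
im=cv2.resize(im,None,fx=1.4,fy=1.4,interpolation=cv2.INTER_CUBIC)
cv2.imwrite("pics/w1.png",im)
E
```

```text
2.3333 [ 0.4894 -0.1802  0.2507] [179.9707   0.0815  -5.2464]
```

View pics/w1.png

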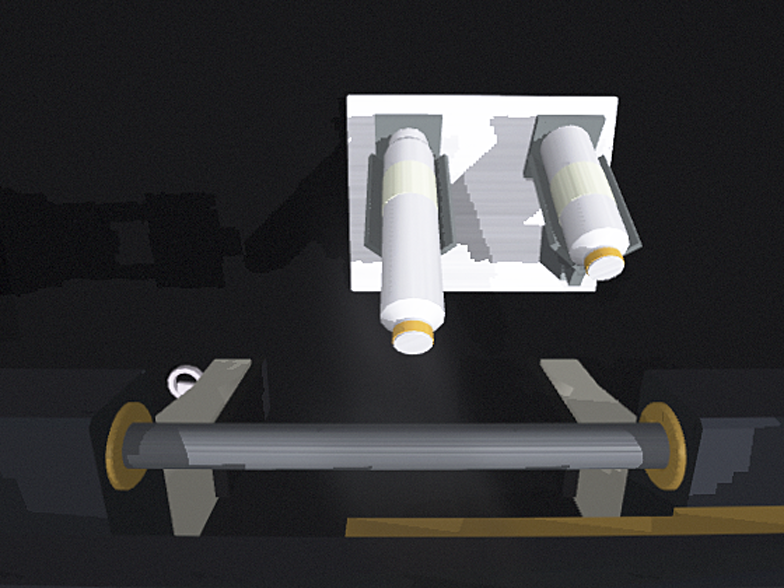

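The wrist view shows the cradle plate corners at (348,96), (617,97), (595,291) and (351,291). The tall nozzle top is at (413,344), all at 1.4x scale. Next I fit the cradle pose from these and the earlier pixels.

```bash
python3 - <<'E'
from h import *
from scipy.optimize import least_squares
np.set_printoptions(precision=4,suppress=True)
a=np.load("st1.npy");st=dict(tcp_pos=a[:3],eef_rot=a[3:])
cor=[(.075,.1,.01),(.075,-.1,.01),(-.075,-.1,.01),(-.075,.1,.01)]
n=(.04-.165*np.sin(np.radians(35)),.055,.035+.165*np.cos(np.radians(35)))
obs=[("wrist",c,np.array(p)/1.4) for c,p in zip(cor+[n],[(348,96),(617,97),(595,291),(351,291),(413,344)])]
obs+=[("top",c,p) for c,p in zip(cor+[n],[(355,216),(452,222),(449,294),(352,290),(398.2,281.2)])]
obs+=[("side",c,p) for c,p in zip([cor[3],cor[0],cor[1],cor[2],n],[(218,269),(301,269),(303,346),(208,346),(222,206.7)])]
def W(v,c):
    s,k=np.sin(v[2]),np.cos(v[2]);return np.array([v[0]+k*c[0]-s*c[1],v[1]+s*c[0]+k*c[1],c[2]])
for cams in (["wrist"],["top"],["side"],["wrist","top","side"]):
    O=[o for o in obs if o[0] in cams]
    f=lambda v:np.concatenate([proj(m,W(v,c),st)-p for m,c,p in O])
    q=least_squares(f,[.518,-.249,-.09],x_scale=[.01,.01,.1],loss='soft_l1')
    g=W(q.x,(.04-.13*np.sin(np.radians(35)),.055,.035+.13*np.cos(np.radians(35))))
    print(cams,q.x[:2],np.degrees(q.x[2]),"grasp",g,"res",np.abs(f(q.x)).max(),f(q.x)[-2:])
d=g-[0,0,.019]-st['tcp_pos'];R=Ro.from_euler('xyz',st['eef_rot'],degrees=True).as_matrix()
print("shares",R.T@d/.25)
E
```

```text
['wrist'] [ 0.5177 -0.2477] -5.29928279878568 grasp [ 0.4883 -0.1898  0.1415] res 1.5273360452748364 [0.0486 0.3732]
['top'] [ 0.5182 -0.2459] -4.668332678358496 grasp [ 0.4882 -0.1883  0.1415] res 1.5972344553831022 [-0.0459  1.5972]
['side'] [ 0.5206 -0.2516] -4.560884086523404 grasp [ 0.4905 -0.194   0.1415] res 3.0746681526514408 [-0.8976 -0.7443]
['wrist', 'top', 'side'] [ 0.5182 -0.2475] -5.008441396284173 grasp [ 0.4886 -0.1897  0.1415] res 3.746783139890397 [-1.9774 -1.9895]
shares [0.0008 0.0381 0.513 ]
```

step_arm(
  plan=[
    [0,0.038,0.15,0,87],
    [0,0.038,0.28,0,87],
    [0,0.038,0.38,0,87],
    [0,0.038,0.45,0,87],
    [0,0.038,0.49,0,87],
    [0,0.038,0.51,0,87],
    [0,0.038,0.51,0,87],
  ],
)

```text
time_s: 2.97
tcp_pos: [0.4882, -0.1861, 0.1237]
eef_rot: [180.0, 0.0, -5.0]
contact_force: [-0.1, 0.3, -0.1]
gripper_width: 0.087
gripper_force: 0.0
```

step_arm(
  plan=[
    [0,0,0,0,40],
    [0,0,0,0,40],
    [0,0,0,0,40],
    [0,0,0,0,40],
    [0,0,0,0,40],
    [0,0,0,0,25],
    [0,0,0,0,25],
    [0,0,0,0,25],
    [0,0,0,0,25],
    [0,0,0,0,25],
  ],
  newtons=20,
)

```text
time_s: 3.8
tcp_pos: [0.4885, -0.1878, 0.1246]
eef_rot: [179.9, -0.0, -5.0]
contact_force: [-0.5, -5.6, 3.3]
gripper_width: 0.0336
gripper_force: 20.0
```

step_arm(
  plan=[
    [0,0,-0.02,0,25],
    [0,0,-0.06,0,25],
    [0,0,-0.12,0,25],
    [0,0,-0.2,0,25],
    [0,0,-0.28,0,25],
    [0,0,-0.36,0,25],
    [0,0,-0.44,0,25],
    [0,0,-0.5,0,25],
    [0,0,-0.55,0,25],
    [0,0,-0.58,0,25],
    [0,0,-0.6,0,25],
    [0,0,-0.6,0,25],
  ],
)

```text
time_s: 4.8
tcp_pos: [0.4884, -0.1868, 0.2749]
eef_rot: [-180.0, -0.1, -5.0]
contact_force: [0.1, -0.9, -2.1]
gripper_width: 0.0335
gripper_force: 20.0
```

```bash
python3 - <<'E'
from h import *
st=r.get_state();print(st['tcp_pos'],st['contact_force'],st['moment'],st['gripper_width'])
cv2.imwrite("pics/s1.png",cv2.resize(eyes.capture("side")[100:350,130:380,::-1],None,fx=2.4,fy=2.4,interpolation=cv2.INTER_CUBIC))
E
```

```text
[ 0.48841336 -0.18676708  0.27489578] [ 0.12115638 -0.92971264 -2.1443433 ] [-0.07651051  0.00304166 -0.00279503] 0.03351436939067128
```

View pics/s1.png

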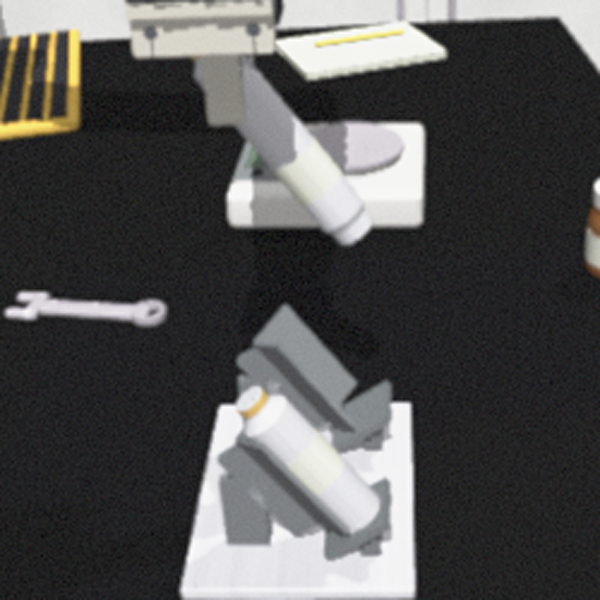

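The cartridge is held firmly at its 35° lean, with the foot towards +x at about (350,230) in the crop. The short cartridge hasn't moved. I'll carry the tall one to the balance and look at the pan with the wrist camera.

step_arm(
  plan=[
    [0,-0.02,0,0,25],
    [0,-0.08,0,0,25],
    [-0.01,-0.17,0,0,25],
    [-0.02,-0.27,0,0,25],
    [-0.025,-0.38,0,0,25],
    [-0.03,-0.49,0,0,25],
    [-0.04,-0.6,0,0,25],
    [-0.045,-0.7,0,0,25],
    [-0.05,-0.78,0,0,25],
    [-0.055,-0.84,0,0,25],
    [-0.055,-0.87,0,0,25],
    [-0.055,-0.88,0,0,25],
  ],
)

```text
time_s: 5.85
tcp_pos: [0.4935, 0.0347, 0.2733]
eef_rot: [180.0, 0.1, -4.9]
contact_force: [-0.1, 0.5, -3.2]
gripper_width: 0.0334
gripper_force: 20.0
```

step_arm(
  plan=[
    [0,-0.02,0,0,25],
    [0,-0.08,0.01,0,25],
    [-0.01,-0.17,0.03,0,25],
    [-0.02,-0.27,0.05,0,25],
    [-0.025,-0.38,0.08,0,25],
    [-0.03,-0.49,0.1,0,25],
    [-0.04,-0.6,0.12,0,25],
    [-0.045,-0.7,0.14,0,25],
    [-0.05,-0.78,0.15,0,25],
    [-0.055,-0.84,0.16,0,25],
    [-0.055,-0.87,0.16,0,25],
    [-0.055,-0.88,0.16,0,25],
  ],
)

```text
time_s: 6.85
tcp_pos: [0.4995, 0.2543, 0.2336]
eef_rot: [180.0, 0.0, -5.0]
contact_force: [0.6, -0.2, -2.1]
gripper_width: 0.0333
gripper_force: 20.0
```

```bash
python3 - <<'E'
from h import *
st=r.get_state();print(st['time_s'],st['tcp_pos'],st['eef_rot'],st['contact_force'])
np.save("st2.npy",np.r_[st['tcp_pos'],st['eef_rot']])
cv2.imwrite("pics/w2.png",cv2.resize(eyes.capture("wrist")[:,:,::-1],None,fx=1.4,fy=1.4,interpolation=cv2.INTER_CUBIC))
E
```

```text
6.85 [0.49953878 0.2543171  0.2336397 ] [ 1.79957130e+02  2.68674269e-02 -5.00288105e+00] [ 0.6392215  -0.16212824 -2.08695824]
```

View pics/w2.png

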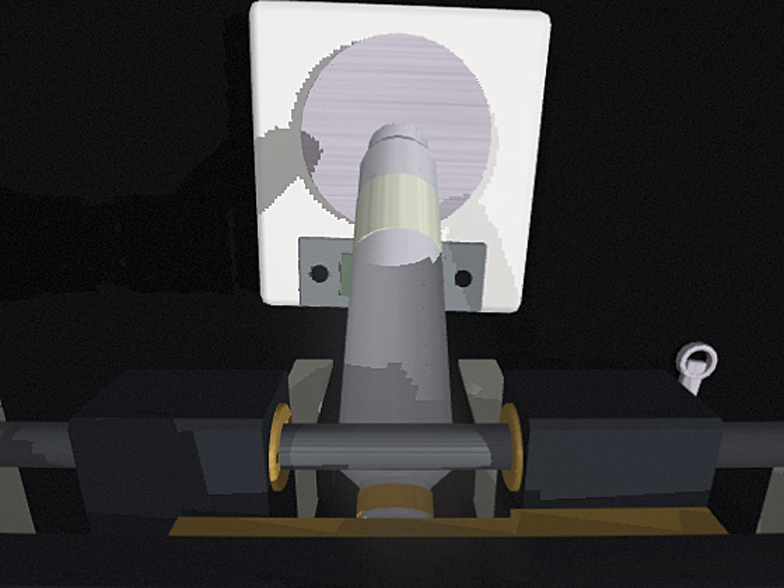

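The pan shows clearly in the wrist view, spanning x 301–492 with its top edge at y=33, and the foot hovers over it near (397,125). I'll fit the pan circle.

```bash
python3 - <<'E'
from h import *
from scipy.optimize import least_squares
np.set_printoptions(precision=4,suppress=True)
a=np.load("st2.npy");st=dict(tcp_pos=a[:3],eef_rot=a[3:])
P=np.array([onz("wrist",np.array(p)/1.4,.058,st)[:2] for p in [(301,133),(492,130),(397,33),(345,217),(445,222),(330,66),(465,66)]])
q=least_squares(lambda v:np.hypot(*(P-v[:2]).T)-v[2],[.577,.245,.06]);print(q.x,q.fun)
Pt=np.array([onz("top",p,.058)[:2] for p in [(124,228),(187,228),(155.5,197),(155.5,258.5)]]);print(Pt.mean(0))
R=Ro.from_euler('xyz',st['eef_rot'],degrees=True).as_matrix()
g=st['tcp_pos']+[0,0,.019]
for L in (.13,.133):
  t=np.radians(35);u=R@np.array([-np.sin(t),0,-np.cos(t)]);v=R@np.array([np.cos(t),0,-np.sin(t)])
  print(L,"far foot edge px",proj("wrist",g-u*L+v*.014,st)*1.4,"near",proj("wrist",g-u*L-v*.014,st)*1.4)
E
```

```text
[0.5773 0.2456 0.0596] [ 0.0004 -0.0004  0.0012 -0.0006  0.0007 -0.0008 -0.0006]
[0.5779 0.2456]
0.13 far foot edge px [394.2573 121.6796] near [394.2352 172.6088]
0.133 far foot edge px [394.2641 117.7917] near [394.2415 168.6711]
```

step_arm(
  plan=[
    [0,0,0.04,0,25],
    [0.005,0,0.09,0,25],
    [0.005,0,0.14,0,25],
    [0.005,0,0.19,0,25],
    [0.005,0,0.23,0,25],
    [0.005,0,0.26,0,25],
    [0.005,0,0.28,0,25],
    [0.005,0,0.29,0,25],
    [0.005,0,0.296,0,25],
    [0.005,0,0.3,0,25],
    [0.005,0,0.3,0,25],
  ],
)

```text
time_s: 7.82
tcp_pos: [0.5008, 0.2539, 0.1593]
eef_rot: [-180.0, -0.0, -5.0]
contact_force: [0.6, 0.5, -3.4]
gripper_width: 0.0332
gripper_force: 20.0
```

step_arm(
  plan=[
    [0,0,0.004,0,25],
    [0,0,0.008,0,25],
    [0,0,0.012,0,25],
    [0,0,0.016,0,25],
    [0,0,0.016,0,25],
    [0,0,0.016,0,25],
  ],
)

```text
time_s: 8.32
tcp_pos: [0.5007, 0.2538, 0.1551]
eef_rot: [-180.0, -0.0, -5.0]
contact_force: [0.0, -0.1, -1.8]
gripper_width: 0.0334
gripper_force: 20.0
```

step_arm(
  plan=[
    [0,0,0.003,0,25],
    [0,0,0.006,0,25],
    [0,0,0.008,0,25],
    [0,0,0.008,0,25],
    [0,0,0.008,0,25],
  ],
)

```text
time_s: 8.73
tcp_pos: [0.5006, 0.254, 0.1541]
eef_rot: [-180.0, -0.0, -5.0]
contact_force: [-5.4, 0.7, 7.5]
gripper_width: 0.0334
gripper_force: 20.0
```

```bash
python3 - <<'E'
from h import *
np.set_printoptions(precision=3,suppress=True)
st=r.get_state();print(st['tcp_pos'],st['contact_force'],st['moment'])
E
```

```text
[0.501 0.254 0.154] [-5.401  0.733  7.458] [-0.12   1.883 -0.006]
```

The foot edge is on the pan and friction holds it. I'll ease the grip to 8 N and tilt the cartridge up along the arc about that edge.

step_arm(
  newtons=8,
  plan=[
    [0,0,0,0,25],
    [0,0,0,0,25],
    [0.02,0,-0.01,0,25],
    [0.041,0,-0.019,0,25],
    [0.062,0,-0.027,0,25],
    [0.084,0,-0.035,0,25],
    [0.105,0,-0.042,0,25],
    [0.127,0,-0.048,0,25],
    [0.15,0,-0.053,0,25],
    [0.172,0,-0.057,0,25],
    [0.172,0,-0.057,0,25],
  ],
)

```text
time_s: 9.65
tcp_pos: [0.5448, 0.2501, 0.1675]
eef_rot: [-180.0, -0.1, -5.0]
contact_force: [-1.4, -0.1, 5.7]
gripper_width: 0.0339
gripper_force: 8.0
```

```bash
python3 - <<'E'
from h import *
np.set_printoptions(precision=3,suppress=True)
st=r.get_state();print(st['tcp_pos'],st['contact_force'],st['moment'])
np.save("st3.npy",np.r_[st['tcp_pos'],st['eef_rot']])
a=cv2.resize(eyes.capture("side")[90:215,195:325,::-1],None,fx=3,fy=3,interpolation=cv2.INTER_CUBIC)
b=cv2.resize(eyes.capture("wrist")[0:375,140:420,::-1],None,fx=1.4,fy=1.4,interpolation=cv2.INTER_CUBIC)
im=np.zeros((525,800,3),np.uint8);im[:375,:390]=a;im[:525,400:792]=b;cv2.imwrite("pics/p3.png",im)
E
```

```text
[0.545 0.25  0.168] [-1.393 -0.138  5.678] [-0.092  0.509 -0.028]
```

View pics/p3.png

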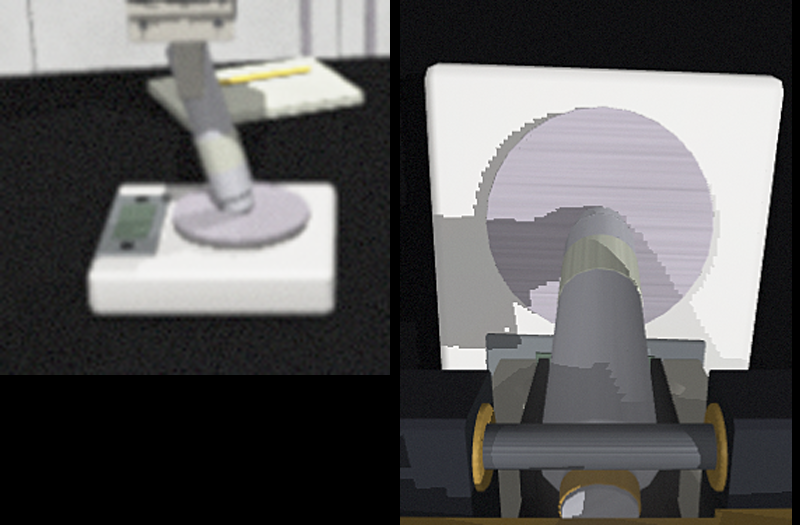

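The cartridge is pivoting on the pan, at roughly 15° lean, with the foot close to the pan centre. I'll continue to upright.

step_arm(
  plan=[
    [0.022,0,-0.003,0,25],
    [0.045,0,-0.005,0,25],
    [0.068,0,-0.005,0,25],
    [0.09,0,-0.005,0,25],
    [0.105,0,-0.004,0,25],
    [0.12,0,-0.003,0,25],
    [0.13,0,-0.002,0,25],
    [0.136,0,0,0,25],
    [0.136,0,0.002,0,25],
    [0.136,0,0.002,0,25],
  ],
)

```text
time_s: 10.58
tcp_pos: [0.5785, 0.2471, 0.1676]
eef_rot: [-180.0, -0.1, -5.0]
contact_force: [0.4, -0.9, 7.5]
gripper_width: 0.0332
gripper_force: 8.0
```

```bash
python3 - <<'E'
from h import *
np.set_printoptions(precision=3,suppress=True)
st=r.get_state();print(st['tcp_pos'],st['contact_force'],st['moment'])
np.save("st4.npy",np.r_[st['tcp_pos'],st['eef_rot']])
a=cv2.resize(eyes.capture("side")[90:215,210:310,::-1],None,fx=4,fy=4,interpolation=cv2.INTER_CUBIC)
b=cv2.resize(eyes.capture("wrist")[0:375,140:420,::-1],None,fx=1.4,fy=1.4,interpolation=cv2.INTER_CUBIC)
im=np.zeros((525,800,3),np.uint8);im[:500,:400]=a;im[:525,400:792]=b;cv2.imwrite("pics/p4.png",im)
# predicted axis picture if upright at the TCP
R=Ro.from_euler('xyz',st['eef_rot'],degrees=True).as_matrix()
for z in (.058,.074,.15): 
  p=np.array([*st['tcp_pos'][:2],z]);print(z,(proj("side",p)-[210,90])*4,(proj("wrist",p,st)-[140,0])*1.4+[400,0])
q=np.array([*st['tcp_pos'][:2],.058]);print("far foot edge",(proj("wrist",q+R[:,0]*.014,st)-[140,0])*1.4+[400,0], "far body",(proj("wrist",q+R[:,0]*.017+[0,0,.016],st)-[140,0])*1.4+[400,0])
E
```

```text
[0.578 0.247 0.168] [ 0.423 -0.855  7.454] [-0.19  -0.024 -0.009]
0.058 [257.257 274.685] [598.241 289.984]
0.074 [256.399 251.621] [598.204 298.716]
0.15 [252.214 138.376] [597.945 359.243]
far foot edge [598.264 264.979] far body [598.232 266.623]
```

View pics/p4.png

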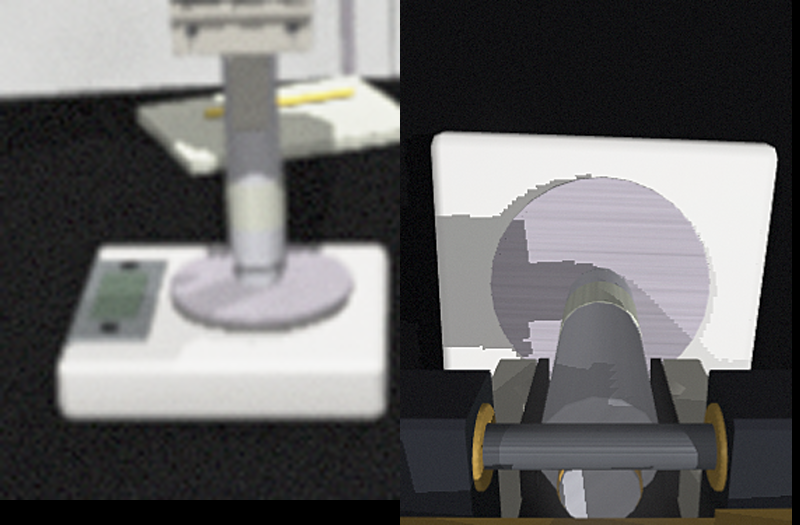

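The wrist view puts the far foot edge at about y=267, against 265–267 predicted for upright. The side view also shows the body vertical and near the pan centre. I'll relax the grip to 3 N, press lightly to seat the foot, then open slowly.

step_arm(
  newtons=3,
  plan=[
    [0,0,0,0,25],
    [0,0,0,0,25],
    [0,0,0.002,0,25],
    [0,0,0.004,0,25],
    [0,0,0.004,0,25],
    [0,0,0.002,0,25],
    [0,0,0.002,0,25],
    [0,0,0.002,0,25],
  ],
)

```text
time_s: 11.35
tcp_pos: [0.577, 0.247, 0.1658]
eef_rot: [180.0, 0.0, -5.0]
contact_force: [0.9, 0.1, 0.1]
gripper_width: 0.0341
gripper_force: 3.0
```

step_arm(
  plan=[
    [0,0,0,0,33],
    [0,0,0,0,34],
    [0,0,0,0,34.5],
    [0,0,0,0,35],
    [0,0,0,0,35.5],
    [0,0,0,0,36],
    [0,0,0,0,37],
    [0,0,0,0,38],
    [0,0,0,0,40],
    [0,0,0,0,42],
    [0,0,0,0,44],
    [0,0,0,0,46],
  ],
)

```text
time_s: 12.35
tcp_pos: [0.5773, 0.247, 0.1663]
eef_rot: [180.0, -0.0, -5.0]
contact_force: [0.2, -0.1, 0.1]
gripper_width: 0.0451
gripper_force: 0.0
```

```bash
python3 - <<'E'
from h import *
np.set_printoptions(precision=3,suppress=True)
st=r.get_state();print(st['time_s'],st['tcp_pos'],st['contact_force'],st['moment'],st['gripper_width'])
a=cv2.resize(eyes.capture("side")[90:215,210:310,::-1],None,fx=4,fy=4,interpolation=cv2.INTER_CUBIC)
b=cv2.resize(eyes.capture("wrist")[0:375,140:420,::-1],None,fx=1.4,fy=1.4,interpolation=cv2.INTER_CUBIC)
im=np.zeros((525,800,3),np.uint8);im[:500,:400]=a;im[:525,400:792]=b;cv2.imwrite("pics/p5.png",im)
E
```

```text
12.35 [0.577 0.247 0.166] [ 0.198 -0.115  0.061] [-0.003 -0.012  0.023] 0.045073368112078696
```

View pics/p5.png

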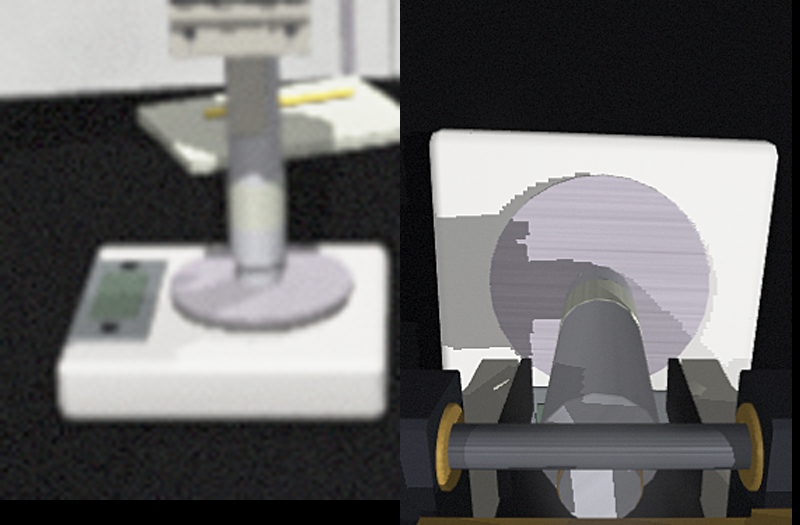

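The fingers are clear of the cartridge and it stands upright on its own near the pan centre. I'll open wide and retreat straight up.

step_arm(
  plan=[
    [0,0,0,0,60],
    [0,0,0,0,75],
    [0,0,0,0,80],
    [0,0,-0.03,0,80],
    [0,0,-0.1,0,80],
    [0,0,-0.2,0,80],
    [0,0,-0.3,0,80],
    [0,0,-0.4,0,80],
    [0,0,-0.48,0,80],
    [0,0,-0.53,0,80],
    [0,0,-0.56,0,80],
    [0,0,-0.56,0,80],
  ],
)

```text
time_s: 13.45
tcp_pos: [0.5779, 0.2473, 0.3086]
eef_rot: [-179.9, -0.2, -5.0]
contact_force: [0.2, -0.1, 0.6]
gripper_width: 0.0802
gripper_force: 0.0
```

```bash
python3 - <<'E'
from h import *
st=r.get_state();print(st['time_s'],st['tcp_pos'],st['contact_force'])
a=eyes.capture("side")[:,:,::-1]
f=[eyes.capture("side")[90:215,210:310].astype(float) for _ in range(6)]
print("motion", np.abs(cv2.GaussianBlur(f[-1]-f[0],(0,0),2)).max())
cv2.imwrite("pics/s6.png",cv2.resize(a[90:365,180:330],None,fx=2.1,fy=2.1,interpolation=cv2.INTER_CUBIC))
E
```

```text
13.45 [0.57793391 0.24727857 0.30860172] [ 0.17810681 -0.13025799  0.58171379]
motion 5.183551437884944
```

View pics/s6.png

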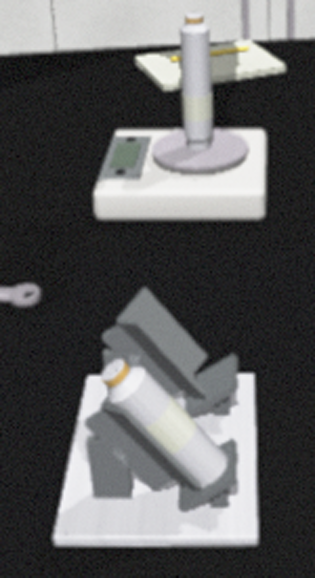

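The tall cartridge stands upright on the pan, axis from (195,20) to (199,145), with the gripper clear. The short cartridge is still in its bay, so I'll hand the job in.

```bash
python3 -c "
from plant import workorder
print(workorder.close_job())"
```

```text
the job is handed in; nothing more can be done
None
```

The tall cartridge is standing upright and steady on its foot near the middle of the balance pan, released and with the gripper clear; the short one is untouched in its bay, and the job was handed in at about 14 s.

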